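Draw the marble-run rail out of the half-opening drawer

TASK

Pull the shelving unit's drawer out as far as it goes, until you feel it meet its stop. Take hold of the long wooden marble-run rail inside, tip its near end up and draw it out slantwise through the gap between the drawer front and the shelf deck, then finish while holding it still in the gripper, about level and clear of everything, at least 10 cm higher than the shelf deck. Leave the drawer out, the marbles in their crate, and do not shift or knock over the other things.

Things in the scene. Friction and masses are not known exactly. Their poses are not given: they have to be found in the camera images.
- unit: Low white plastic shelving unit, fixed: 330 mm deep (x), 390 mm wide (y); flat deck 98 to 110 mm above the table, corner post caps up to 122 mm. One drawer under the deck. Jar and bowl stand on the deck; its front 60 mm is free. Origin: on the table under the middle of the deck's front edge, the edge towards the robot. x runs into the unit, away from the robot; y left; z up.
- drawer (a joint): How far the drawer is out (m): 0 shut, growing as it slides along the unit's -x to a firm stop somewhere between 0.13 and 0.17, to be felt. Starts ajar, 0.03 to 0.05 out; drags with about 2 N plus 6 N per m/s; stays where left. Two compartments side by side, one with the rail, the other with the crate, either way round.
- drawer_handle (a point): Middle of the drawer's grey bar handle: round horizontal bar, 11 mm thick, 120 mm long along the unit's y, 70 mm above the table, its centre 35 mm in front of the drawer's front panel.
- drawer_floor (a point): Point of the drawer that slides with it: top of its floor (26 mm above the table), at the inner face of the front panel, in the middle of the width; axes as the unit's. From here the inside runs 300 mm to +x and 175 mm to each side. Front panel 10 mm thick, its top 60 mm above this point; side walls and the middle divider (4 mm thick, at y = 0) 50 mm high.
- rail: Beech marble-run rail, 270 mm long (x), 28 mm wide (y), 22 mm high, 80 to 140 g, groove 8 mm deep along its top. Lies groove up on the drawer floor, within 0.1 rad of the unit's x axis, near end 2 to 30 mm behind the drawer front; with the drawer out its rear part is still under the deck. Origin: centre of its underside; x points to its far end, away from the robot; z up.
- rail_near (a point): Centre of the rail's near end face (towards the robot), 11 mm above its underside.
- mouth (a point): Middle of the lower front edge of the shelf deck, 98 mm above the table, with the unit's axes: the upper lip of the gap through which the rail comes out. Points of positive x in this frame are under (or over) the deck.
- crate: Small open plywood crate, 130 x 110 mm, 48 mm high, loose in the other compartment of the drawer, holding four glass marbles. Origin: centre of its underside.
- marble0_center (a point): Centre of a glass marble, 25 mm in diameter, loose in the crate.
- marble1_center (a point): Centre of a glass marble, 25 mm in diameter, loose in the crate.
- marble2_center (a point): Centre of a glass marble, 25 mm in diameter, loose in the crate.
- marble3_center (a point): Centre of a glass marble, 25 mm in diameter, loose in the crate.
- jar: Bystander: green ceramic jar with a cork-style stopper, 76 mm in diameter, 112 mm high, standing on the deck. Origin: centre of its underside.
- bowl: Bystander: steel bowl of jacks, 110 mm in diameter, 45 mm high, standing on the deck. Origin: centre of its underside.
- saucer: Bystander: terracotta saucer, 110 mm in diameter, 22 mm high, on the table right of the unit, with an orange ball of 60 mm diameter in it. Origin: centre of its underside.
- pegs: Bystander: grey plastic basket of clothes pegs, 120 x 160 mm, 60 mm high, on the table left of the unit. Origin: centre of its underside.
- detergent: Bystander: white detergent bottle, 74 mm in diameter, 210 mm high, on the table right of the unit. Origin: centre of its underside.
- brush: Bystander: brush with a wooden handle, 200 mm long, lying on the table at the left. Origin: under its middle.

How it is judged (in metres and radians):
On the way, in this order (a step that is already met when the one before it is completed fails the run):
1. the drawer is pulled out to its stop (value of joint drawer above 0.144 m), for 0.2 s.
2. the rail is tipped, near end above the drawer front, while its far part is still under the deck (height (world z) of rail_near above 0.095 m and angle between rail's own x axis and vertical above 1.7 rad and x of rail in the frame of mouth above -0.1 m and z of rail in the frame of mouth below 0 m), for 0.1 s.
At the end, for the whole second after the job is handed in: The gripper holds the rail still, level within 20 degrees, its underside's centre over 190 mm above the table (80 mm above the deck), touching nothing else; arm and fingers touch nothing else; the drawer is still within 20 mm of its stop and all four marbles lie in the crate (height (world z) of rail above 0.19 m and angle between rail's own x axis and vertical between 1.22 and 1.92 rad and contact force between the fingers and rail above 1 N and contact force between each of rail, the arm, the fingers and unit below 0.1 N and contact force between each of rail, the arm, the fingers and jar below 0.1 N and contact force between each of rail, the arm, the fingers and bowl below 0.1 N and contact force between each of rail, the arm, the fingers and saucer below 0.1 N and contact force between each of rail, the arm, the fingers and pegs below 0.1 N and contact force between each of rail, the arm, the fingers and detergent below 0.1 N and contact force between each of rail, the arm, the fingers and brush below 0.1 N and contact force between each of rail, the arm, the fingers and crate below 0.1 N and linear speed of rail below 0.03 m/s and angular speed of rail below 0.2 rad/s and value of joint drawer above 0.13 m and distance between each of marble0_center, marble1_center, marble2_center, marble3_center and crate below 0.095 m); the arm keeps its last pose, push and grip.
It fails at once if a bystander (jar, bowl, saucer, peg basket, detergent, brush) is shifted by more than 40 mm (distance of any of jar, bowl, saucer, pegs, detergent, brush from where it was at the start of the episode above 0.04 m).
It fails at once if the jar or the detergent bottle is knocked over (angle between any of jar, detergent's own z axis and vertical above 0.5 rad).
It also fails if it takes over 56 s, if anything falls off the work surface, if the arm or the gripper's body presses on something with over 40 N, if the wrist force passes 120 N, or if a joint passes its speed limit or range.

ROBOT

A 6-joint arm with a two-finger parallel gripper is mounted at the origin on the work surface. World frame = base frame: x ahead of the robot, y to its left, z up, the work surface at z = 0. Lengths are in mm, angles in rad, forces in N, time in s.
With the tool pointing down it reaches from about 350 to 875 mm from the base axis. Payload 4.2 kg.
Tool frame: the origin (TCP) lies midway between the tips of the shut fingers; the grasp point (between the pads) lies 19 mm behind it; x points along the fingers, y is the direction in which the jaws open and shut, and the axes are right-handed (so a half turn about x gives the same grasp; the last joint's range is limited). The gripper opens to 87 mm and grips with 3 to 60 N. Pads are 19 mm wide; open, the fingers measure 117 mm over their backs; the gripper's body (75 mm by 190 mm) begins 51 mm behind the grasp point.
Start: joints at [1.498, 0.385, 0.008, 0, -1.194, -0.259], TCP at [203.558, 590.9, 222.55] pointing down, gripper open.
Joint ranges: [-3.14, 3.14], [-1.21, 2.06], [-1.07, 1.41], [-3.16, 2.05], [-2.99, -0.16], [-3.1, 3.1]. Speed limits (rad/s): [2.79, 2.79, 3.14, 3.14, 3.14, 3.14].

INTERFACE

Orientations are given as a 3x3 rotation matrix whose columns are the frame's x, y, z axes.
In Python, from bench import robot gives the robot as it stands. The module is installed in compiled form; this text tells all that it offers.
- The arm moves only by the tool arm_command, never from a script. Its arguments are lists of equal length, an entry for each row: "offset": the shift along the tool's x, y, z scaled (see below), a list of three; "angular": the turn, a rotation vector about the tool's x, y, z scaled (see below), a list of three; "hand": the gripper's target within -1 to 1 (shut at 1, half-way at 0, fully open at -1). A call has 1 to 10 rows; each row shifts and turns the commanded pose from where the row before left it, along the tool's axes as they then stand; what a row does not reach is not made up. The controller multiplies each number of a shift by 2.5 cm and each number of a turn by pi/4 rad. A row lasts 1/12 s, in which the tool goes at most 41.7 mm and 7.16 degrees, less where a joint would pass 70% of its speed; a pose out of reach is approached as far as the arm can. A call with a number of a shift or a turn outside -1 to 1 is refused whole. A call with a gripper value outside its range is refused whole. The fingers move at their own pace and stop on an object; the grip force is fixed at half the most. Time passes only in rows, so rows that do not move let the fingers close. It gives the time, the measured TCP pose, the force and the opening at its end, in the units of the state.
- robot.observe(): the state, without advancing time (a new reading comes with each control period).
- robot.snapshot(name): name is "scene" or "top" or "wrist"; returns the picture (384x512x3 uint8, red, green, blue); there is no depth.
- robot.camera_params(name): a dict with "K" (3x3 intrinsics, pixels), "k1" (the pictures are not rectified: a ray, as slopes to the right and down, at radius r is drawn at 1 + k1 r^2 times it, then the intrinsics apply), "xyz" and "rotation" of the camera in the world. Camera axes: x right, y down, z forward; pixel columns grow to the right and rows downward; lengths in mm; the calibration is good to about 2 mm. A picture is of the moment at which its call begins: read the wrist's pose just before it. camera_params takes no time and is no camera call; for the wrist camera it gives the pose at the moment of the call.
- robot.sign_off(): hands the job in, once; it reports no verdict.
The state is a dict: "time_s": time; "joint_pos": joint angles; "qvel": joint speeds; "joint_torque": joint torques, N m; "ee_pos": TCP position; "ee_rot": TCP orientation; "force": force on the tool from outside, world axes, zero at the start; "torque": the same for the moment, N m; "gripper_width": opening from 0.0 (shut) to 1.0 (fully open).
Only numpy, scipy, OpenCV 4.12 (cv2) and the standard library are available. Lean on these libraries where they do the work, as an engineer would, in place of code of your own. Each camera call takes 0.05 s, during which the arm holds its last target. There are 200 camera calls.

## Working session

There is one attempt and no reset: what is moved stays moved. The work goes in short steps, Python scripts to look and compute and a tool call to move; the robot and the scene stay as the last step left them, time stands still between calls to the robot, and variables do not carry over. Pictures are saved under pics/ and viewed, about 8 in all and at most 12, crops included, and the job is handed in when it is done.

Besides the shell and the picture viewer there is one more tool, called as name(argument=value, ...) on one line, values as JSON. arm_command: Moves the arm, as the interface text tells. Its arguments: {"type":"object","properties":{"offset":{"type":"array","items":{"type":"array","items":{"type":"number","minimum":-1,"maximum":1}}},"angular":{"type":"array","items":{"type":"array","items":{"type":"number","minimum":-1,"maximum":1}}},"hand":{"type":"array","items":{"type":"number"}}},"required":["offset","angular","hand"]}

```bash
mkdir -p pics
cat > h.py <<'E'
import numpy as np, cv2
from bench import robot
def snap(n,f):
    p=robot.camera_params(n); im=robot.snapshot(n); cv2.imwrite(f'pics/{f}.png',im[:,:,::-1]); np.save(f'pics/{f}.npy',p,allow_pickle=True); return im,p
def load(f): return np.load(f'pics/{f}.npy',allow_pickle=True).item()
def ray(p,u,v):
    K=np.array(p['K']); d=np.array([(u-K[0,2])/K[0,0],(v-K[1,2])/K[1,1]]); s=d.copy()
    for _ in range(30): s=d/(1+p['k1']*(s@s))
    R=np.array(p['rotation']); return np.array(p['xyz']),R@np.array([s[0],s[1],1])
def atz(p,u,v,z):
    o,d=ray(p,u,v); return o+d*(z-o[2])/d[2]
def proj(p,X):
    c=np.array(p['rotation']).T@(np.array(X,float)-np.array(p['xyz'])); s=c[:2]/c[2]; s=s*(1+p['k1']*(s@s)); K=np.array(p['K']); return K[0,0]*s[0]+K[0,2],K[1,1]*s[1]+K[1,2]
E
python3 - <<'E'
from h import *
for n in('scene','top'):
    im,p=snap(n,n+'0'); print(n,p); cv2.imwrite(f'pics/{n}0b.png',cv2.resize(im[:,:,::-1],(800,600),interpolation=cv2.INTER_CUBIC))
print(robot.observe())
E
```

```text
scene {'K': array([[452.96322457,   0.        , 260.77557993],
       [  0.        , 452.96322457, 199.85728403],
       [  0.        ,   0.        ,   1.        ]]), 'k1': -0.14137772645802935, 'xyz': array([1373.1710754 ,  820.82154183, 1032.08352585]), 'rotation': array([[-0.7031049 ,  0.46021266, -0.54207732],
       [ 0.71099917,  0.44306906, -0.54604943],
       [-0.01112117, -0.76934655, -0.63873484]])}
top {'K': array([[389.64974013,   0.        , 251.85957198],
       [  0.        , 389.64974013, 192.72815626],
       [  0.        ,   0.        ,   1.        ]]), 'k1': 0.034679218539526976, 'xyz': array([ 468.63051722,   35.53911062, 1110.04329599]), 'rotation': array([[ 0.02512816, -0.99211054,  0.12282201],
       [-0.99928626, -0.02839429, -0.02491443],
       [ 0.02820532, -0.12210829, -0.99211593]])}
{'time_s': 0.1, 'joint_pos': array([ 1.49762033e+00,  3.85493714e-01,  6.75979126e-03, -4.44812653e-04,
       -1.19402946e+00, -2.58594256e-01]), 'qvel': array([ 0.00060357, -0.00222494,  0.00425752, -0.00041517,  0.00022116,
        0.00158543]), 'joint_torque': array([-1.93455157e-04, -3.91688025e+01,  1.87938255e+01,  4.23190042e+00,
        1.35405376e-02, -6.59485795e-05]), 'ee_pos': array([203.38220586, 590.4018271 , 221.55801009]), 'ee_rot': array([[-5.56316111e-04, -3.25871801e-01, -9.45413803e-01],
       [-1.93151299e-03, -9.45411836e-01,  3.25872260e-01],
       [-9.99997980e-01,  2.00736703e-03, -1.03477781e-04]]), 'force': array([ 0.1655217 , -1.33284528, -0.84431728]), 'torque': array([-0.02216475,  0.04441456,  0.00333301]), 'gripper_width': 1.00021434498259}
```

View pics/scene0b.png

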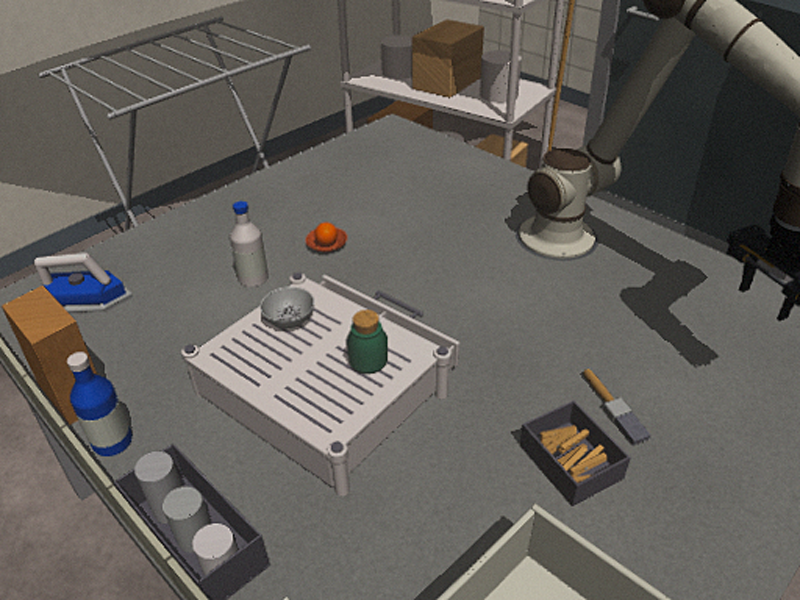

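View pics/top0b.png

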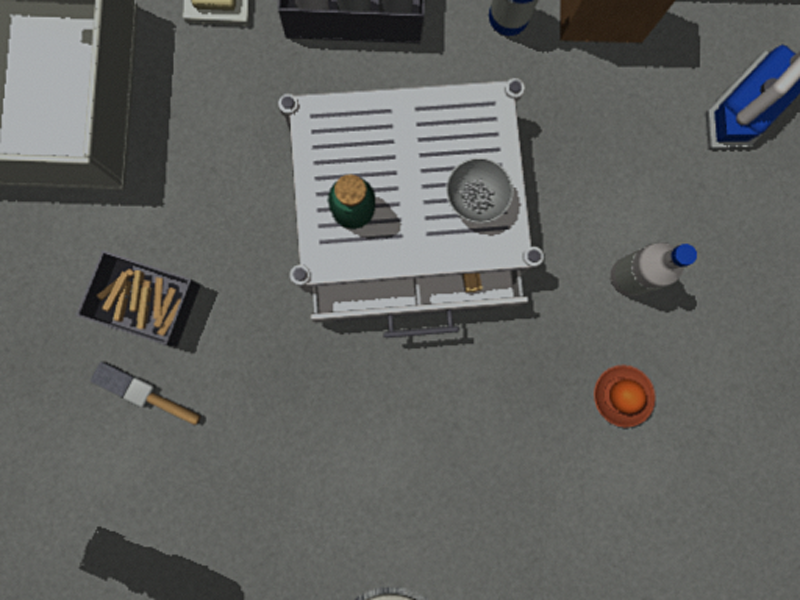

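The top view shows the rail's near end at about (473,283) in the right compartment, the handle bar from (386,333) to (458,328), and post caps at (301,275), (533,257), (288,104) and (515,88).

Run:
```python
from h import *
p=load('top0');s=512/800
for n,u,v,z in[('hL',386,333,70),('hR',458,328,70),('pFL',301,275,122),('pFR',533,257,122),('pBL',288,104,122),('pBR',515,88,122),('frontL',313,318,86),('frontR',526,301,86),('railnearL',466,291,48),('railnearR',481,290,48),('railfarvis',473,275,48),('deckFL',316,280,110),('deckFR',520,272,110),('divider',417,306,76),('jar',350,186,222),('bowl',480,190,155)]:
    print(n,atz(p,u*s,v*s,z).round(1))
```

```text
hL [542.1  20.9  70. ]
hR [ 554.1 -102.4   70. ]
pFL [629.7 163.2 122. ]
pFR [ 671.3 -218.7  122. ]
pBL [920.8 197.2 122. ]
pBR [ 963.9 -187.7  122. ]
frontL [563.  144.6  86. ]
frontR [ 602.1 -215.8   86. ]
railnearL [ 621.8 -118.7   48. ]
railnearR [ 624.4 -145.3   48. ]
railfarvis [ 650.8 -130.9   48. ]
deckFL [624.  139.7 110. ]
deckFR [ 647.6 -199.9  110. ]
divider [589.4 -30.8  76. ]
jar [750.6  82.9 222. ]
bowl [ 772.3 -124.1  155. ]
```

arm_command(offset=[[0,0,0],[0,0,0],[0,0,0],[0,0,0],[0,1,-0.44],[0,1,-0.44],[0,1,-0.44],[0,1,-0.44],[0,1,-0.44],[0,1,-0.44]], angular=[[-0.14,0,0],[-0.14,0,0],[-0.14,0,0],[-0.14,0,0],[0,0,0],[0,0,0],[0,0,0],[0,0,0],[0,0,0],[0,0,0]], hand=[1,1,1,1,1,1,1,1,1,1])

```text
time_s: 0.93
ee_pos: [285.6, 447.4, 222.1]
ee_rot: [[-0.0, 0.108, -0.994], [-0.001, -0.994, -0.108], [-1.0, 0.001, 0.001]]
force: [0.7, 0.3, 0.8]
gripper_width: 0.322
```

arm_command(offset=[[0,1,-0.44],[0,1,-0.44],[0,1,-0.44],[0,1,-0.44],[0,1,-0.44],[0,1,-0.44],[0,1,-0.44],[0,1,-0.44],[0,1,-0.44],[0,1,-0.44]], angular=[[0,0,0],[0,0,0],[0,0,0],[0,0,0],[0,0,0],[0,0,0],[0,0,0],[0,0,0],[0,0,0],[0,0,0]], hand=[1,1,1,1,1,1,1,1,1,1])

```text
time_s: 1.77
ee_pos: [421.8, 210.8, 222.3]
ee_rot: [[-0.001, 0.108, -0.994], [-0.0, -0.994, -0.108], [-1.0, 0.0, 0.001]]
force: [0.1, -0.0, 0.5]
gripper_width: 0.006
```

arm_command(offset=[[0,1,-0.44],[0,1,-0.44],[0,1,-0.44],[0,1,-0.44],[0,1,-0.44],[0,1,-0.44],[0,1,-0.44],[0,1,-0.44],[0,1,-0.44],[0,1,-0.44]], angular=[[0,0,0],[0,0,0],[0,0,0],[0,0,0],[0,0,0],[0,0,0],[0,0,0],[0,0,0],[0,0,0],[0,0,0]], hand=[1,1,1,1,1,1,1,1,1,1])

```text
time_s: 2.6
ee_pos: [558.2, -25.8, 222.1]
ee_rot: [[-0.001, 0.108, -0.994], [0.0, -0.994, -0.108], [-1.0, -0.0, 0.001]]
force: [-0.1, 0.3, 0.0]
gripper_width: 0.005
```

Run:
```python
from h import *
o=robot.observe(); print(o['time_s'],o['ee_pos'],o['ee_rot'],o['force'],o['gripper_width'],o['joint_pos'])
im,p=snap('wrist','w1'); print(p); cv2.imwrite('pics/w1b.png',cv2.resize(im[:,:,::-1],(800,600),interpolation=cv2.INTER_CUBIC))
```

```text
2.6 [558.15605351 -25.80497918 222.08322196] [[-1.01495275e-03  1.07630462e-01 -9.94190451e-01]
 [ 8.87643677e-06 -9.94190962e-01 -1.07630526e-01]
 [-9.99999485e-01 -1.18064767e-04  1.00810147e-03]] [-0.11820487  0.25408364  0.02357834] 0.005008669545660759 [ 2.43699214e-01  2.73192890e-01 -1.57142681e-01 -2.78823672e-04
 -1.14144359e+00  1.43505272e+00]
{'K': array([[324.13042509,   0.        , 255.06555461],
       [  0.        , 324.13042509, 188.05153321],
       [  0.        ,   0.        ,   1.        ]]), 'k1': 0.0029297221822100457, 'xyz': array([641.37180818, -17.07847447, 384.52530032]), 'rotation': array([[ 0.10760914, -0.94675971, -0.30342434],
       [-0.99419239, -0.10206829, -0.03411082],
       [ 0.00132474,  0.3053328 , -0.95224478]])}
```

View pics/w1b.png

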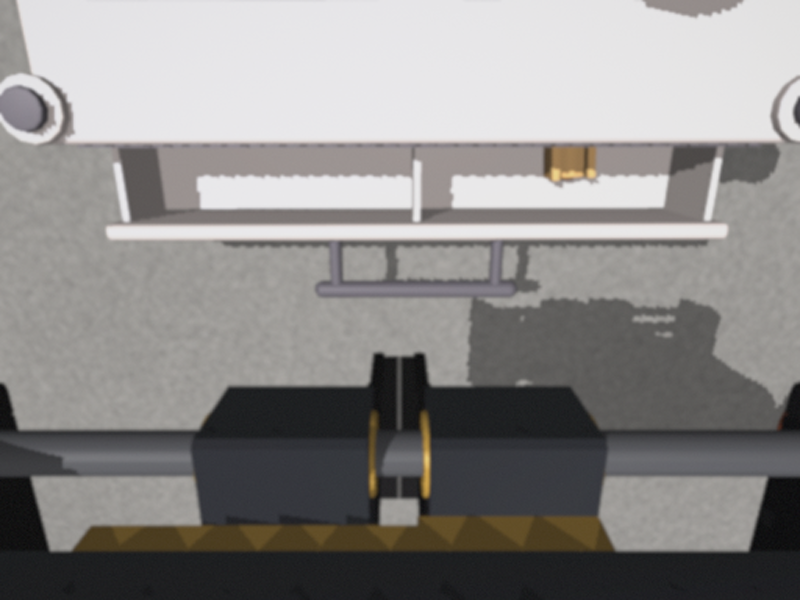

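The wrist view shows the handle bar at row 289 (columns 317–515), the panel's outer top edge at row 237, the deck edge at row 143 and the rail's near end at (547–597,178).

```bash
cat >> h.py <<'E'
T=0.108; UX=np.array([np.cos(T),np.sin(T),0]); UY=np.array([-np.sin(T),np.cos(T),0]); UO=np.array([633,-29.7,0])
def U(X): d=np.array(X)-UO; return np.array([d@UX,d@UY,d[2]]).round(1)
E
python3 - <<'E'
from h import *
p=load('w1');s=512/800
for n,u,v,z in[('hL',317,289,70),('hR',515,290,70),('panout',415,237,86),('panin',415,225,86),('divfront',417,222,76),('deckL',120,143,110),('deckR',720,143,110),('capL',22,108,122),('railL',547,179,48),('railR',597,179,48)]:
    X=atz(p,u*s,v*s,z); print(n,X.round(1),U(X))
print(U(robot.observe()['ee_pos']))
E
```

```text
hL [538.7  24.7  70. ] [-87.8  64.2  70. ]
hR [ 551.9 -103.4   70. ] [-88.6 -64.5  70. ]
panout [582.8 -33.7  86. ] [-50.4   1.4  86. ]
panin [589.9 -32.9  86. ] [-43.2   1.5  86. ]
divfront [590.2 -34.4  76. ] [-43.1  -0.   76. ]
deckL [620.1 125.6 110. ] [  3.9 155.8 110. ]
deckR [ 653.6 -184.1  110. ] [   3.8 -155.7  110. ]
capL [632.4 165.6 122. ] [ 20.4 194.2 122. ]
railL [ 622.5 -116.7   48. ] [-19.8 -85.4  48. ]
railR [ 626. -149.   48.] [ -19.9 -117.9   48. ]
[-72.3   8.8 221.8]
```

arm_command(offset=[[0,0.36,-0.21],[0,0,0],[0.95,0,0],[0.95,0,0],[0.95,0,0],[0.95,0,0],[0.95,0,0],[0.7,0,0],[0.2,0,0],[0,0,0]], angular=[[0,0,0],[0,0,0],[0,0,0],[0,0,0],[0,0,0],[0,0,0],[0,0,0],[0,0,0],[0,0,0],[0,0,0]], hand=[1,1,1,1,1,1,1,1,1,1])

```text
time_s: 3.48
ee_pos: [562.9, -32.3, 80.0]
ee_rot: [[-0.003, 0.109, -0.994], [-0.001, -0.994, -0.109], [-1.0, 0.0, 0.004]]
force: [0.0, 0.4, -0.0]
gripper_width: 0.004
```

arm_command(offset=[[0.4,0,0],[0.4,0,0],[0.2,0,0],[0,0,0]], angular=[[0,0,0],[0,0,0],[0,0,0],[0,0,0]], hand=[1,1,1,1])

```text
time_s: 3.82
ee_pos: [563.4, -32.9, 55.2]
ee_rot: [[-0.002, 0.108, -0.994], [-0.0, -0.994, -0.108], [-1.0, -0.0, 0.002]]
force: [-0.5, -0.6, -0.4]
gripper_width: 0.002
```

arm_command(offset=[[0,0,0.2],[0,0,0.4],[0,0,0.4],[0,0,0.4],[0,0,0.4],[0,0,0.4],[0,0,0.4],[0,0,0.4],[0,0,0.2],[0,0,0]], angular=[[0,0,0],[0,0,0],[0,0,0],[0,0,0],[0,0,0],[0,0,0],[0,0,0],[0,0,0],[0,0,0],[0,0,0]], hand=[1,1,1,1,1,1,1,1,1,1])

```text
time_s: 4.65
ee_pos: [482.0, -41.9, 56.2]
ee_rot: [[-0.003, 0.107, -0.994], [-0.0, -0.994, -0.107], [-1.0, 0.0, 0.003]]
force: [0.1, 0.7, -1.3]
gripper_width: 0.005
```

arm_command(offset=[[0,0,0.16],[0,0,0.16],[0,0,0.16],[0,0,0.16],[0,0,0]], angular=[[0,0,0],[0,0,0],[0,0,0],[0,0,0],[0,0,0]], hand=[1,1,1,1,1])

```text
time_s: 5.07
ee_pos: [467.5, -43.4, 56.1]
ee_rot: [[-0.002, 0.107, -0.994], [-0.0, -0.994, -0.107], [-1.0, -0.0, 0.002]]
force: [0.2, 0.4, 0.8]
gripper_width: 0.005
```

arm_command(offset=[[0,0,0.12],[0,0,0.12],[0,0,0.12],[0,0,0.12]], angular=[[0,0,0],[0,0,0],[0,0,0],[0,0,0]], hand=[1,1,1,1])

```text
time_s: 5.4
ee_pos: [459.1, -44.1, 56.7]
ee_rot: [[0.006, 0.109, -0.994], [0.001, -0.994, -0.109], [-1.0, -0.0, -0.006]]
force: [10.5, -1.0, -8.2]
gripper_width: 0.006
```

arm_command(offset=[[0,0,0.12],[0,0,0.12],[0,0,0.12]], angular=[[0,0,0],[0,0,0],[0,0,0]], hand=[1,1,1])

```text
time_s: 5.65
ee_pos: [458.9, -43.2, 58.4]
ee_rot: [[0.025, 0.111, -0.993], [0.004, -0.994, -0.111], [-1.0, -0.001, -0.025]]
force: [24.2, -1.3, -15.9]
gripper_width: 0.005
```

arm_command(offset=[[0,0,-0.23],[0,0,-0.23],[0,0,-0.22],[0,0,0]], angular=[[0,0,0],[0,0,0],[0,0,0],[0,0,0]], hand=[1,1,1,1])

```text
time_s: 5.98
ee_pos: [464.4, -43.7, 55.9]
ee_rot: [[-0.002, 0.108, -0.994], [-0.0, -0.994, -0.108], [-1.0, 0.0, 0.002]]
force: [-0.4, -0.4, 0.6]
gripper_width: 0.006
```

arm_command(offset=[[-1,0,0],[-1,0,0],[-1,0,0],[-1,0,0],[-1,0.5,0],[-1,1,-0.3],[-1,1,-0.3],[0,1,-0.3],[0,0.5,-0.3],[0,0,0]], angular=[[0,0,0],[0,0,0],[0,0,0],[0,0,0],[0,0,0],[0,0,0],[0,0,0],[0,0,0],[0,0,0],[0,0,0]], hand=[0,0,0,0,0,0,0,0,0,0])

```text
time_s: 6.82
ee_pos: [505.2, -141.6, 230.6]
ee_rot: [[-0.002, 0.105, -0.995], [0.0, -0.995, -0.105], [-1.0, -0.0, 0.002]]
force: [0.2, 0.2, -1.2]
gripper_width: 0.495
```

Run:
```python
from h import *
o=robot.observe(); print(o['time_s'],o['ee_pos'],U(o['ee_pos']),o['force'],o['gripper_width'])
im,p=snap('wrist','w2'); cv2.imwrite('pics/w2b.png',cv2.resize(im[:,:,::-1],(800,600),interpolation=cv2.INTER_CUBIC))
```

```text
6.8167 [ 505.17441987 -141.62989613  230.62051643] [-139.1  -97.5  230.6] [ 0.16497938  0.17202805 -1.18911715] 0.49527741454189567
```

View pics/w2b.png

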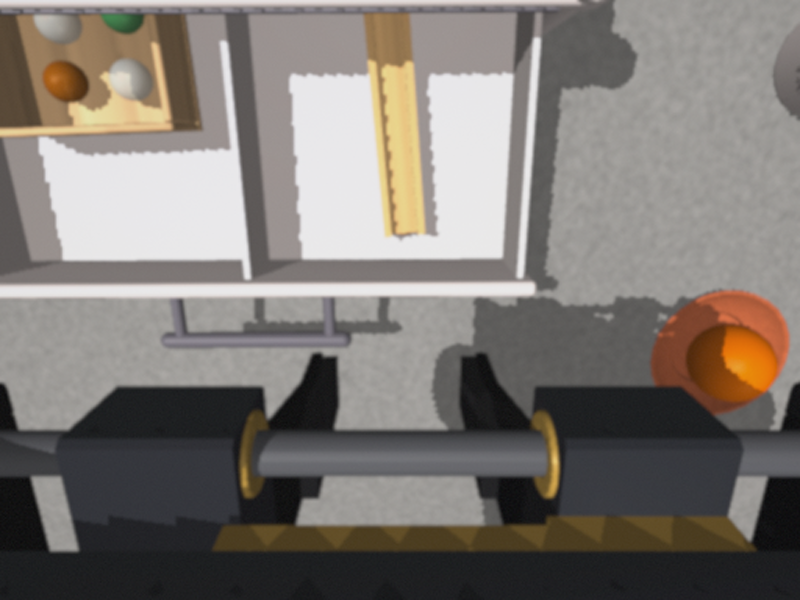

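The drawer is out, and the rail's top face runs from (386–424,235) at the near end to (364–409,13) at the deck edge. The panel's outer edge is at row 296.

Run:
```python
from h import *
p=load('w2');s=512/800
for n,u,v,z in[('nL',386,236,48),('nR',425,234,48),('fL',364,14,48),('fR',409,12,48),('panout',380,296,86),('panin',380,284,86),('handle',255,340,70),('deckb',400,12,98),('divider',247,278,76),('sideR',521,277,76)]:
    X=atz(p,u*s,v*s,z); print(n,X.round(1),U(X))
```

```text
nL [ 519.1 -132.2   48. ] [-124.3  -89.6   48. ]
nR [ 523.3 -158.8   48. ] [-123.  -116.5   48. ]
fL [ 653.6 -105.7   48. ] [ 12.3 -77.8  48. ]
fR [ 657.5 -132.7   48. ] [  13.3 -105.1   48. ]
panout [ 487.7 -132.3   86. ] [-155.5  -86.3   86. ]
panin [ 495.7 -131.5   86. ] [-147.5  -86.4   86. ]
handle [441.7 -49.5  70. ] [-192.3    1.    70. ]
deckb [ 647.  -128.2   98. ] [  3.3 -99.4  98. ]
divider [487.7 -45.   76. ] [-146.1    0.4   76. ]
sideR [ 507.  -222.3   76. ] [-146.1 -177.8   76. ]
```

arm_command(offset=[[0,0,-0.94],[0,0.03,-0.94],[0,0,-0.93],[0,0,0],[1,0,0],[1,0,0],[1,0,0],[1,0,0],[1,0,0],[0.6,0,0]], angular=[[0,0,0],[0,0,0],[0,0,0],[-0.11,0,0],[0,0,0],[0,0,0],[0,0,0],[0,0,0],[0,0,0],[0,0,0]], hand=[-0.5,-0.5,-0.5,-0.5,-0.5,-0.5,-0.5,-0.5,-0.5,-0.5])

```text
time_s: 7.7
ee_pos: [571.9, -131.8, 87.9]
ee_rot: [[-0.007, 0.193, -0.981], [0.001, -0.981, -0.193], [-1.0, -0.002, 0.007]]
force: [-1.2, -0.4, -0.4]
gripper_width: 0.753
```

arm_command(offset=[[0.5,0,0],[0,0,0]], angular=[[0,0,0],[0,0,0]], hand=[-0.5,-0.5])

```text
time_s: 7.87
ee_pos: [571.5, -131.9, 75.2]
ee_rot: [[-0.009, 0.193, -0.981], [0.001, -0.981, -0.193], [-1.0, -0.002, 0.009]]
force: [-0.6, 0.4, 0.3]
gripper_width: 0.75
```

Run:
```python
from h import *
o=robot.observe(); print(o['time_s'],o['ee_pos'],U(o['ee_pos']),o['ee_rot'],o['force'],o['gripper_width'])
im,p=snap('wrist','w3'); cv2.imwrite('pics/w3b.png',cv2.resize(im[:,:,::-1],(800,600),interpolation=cv2.INTER_CUBIC))
```

```text
7.8667 [ 571.51989143 -131.90208438   75.19471511] [-72.1 -95.   75.2] [[-9.06911334e-03  1.93307928e-01 -9.81096222e-01]
 [ 6.72022520e-04 -9.81135171e-01 -1.93321814e-01]
 [-9.99958649e-01 -2.41257620e-03  8.76811879e-03]] [-0.56193484  0.4022653   0.34451054] 0.7497680801072016
```

View pics/w3b.png

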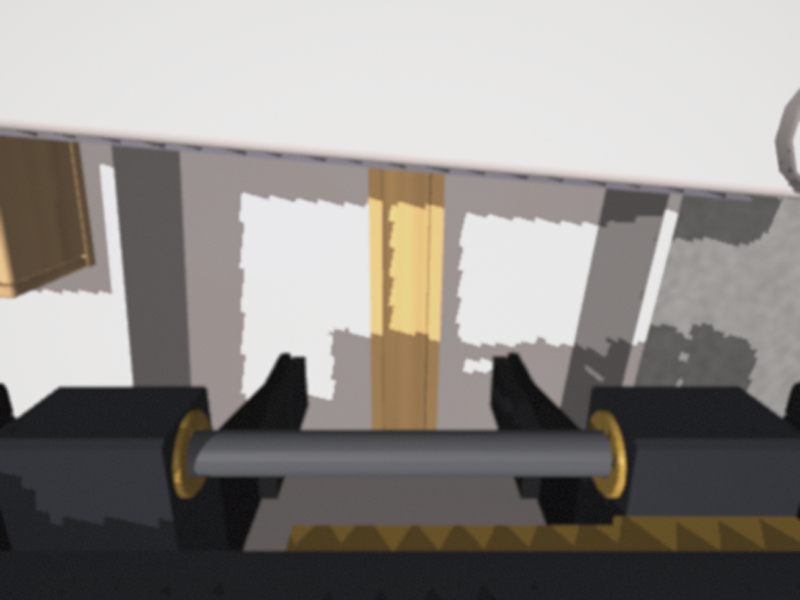

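The rail sits between the open fingers, at column 405 against the finger middle at 398, which is about 3 mm off. I'll shift by that and descend.

arm_command(offset=[[0.6,0.1,0],[0.6,0,0],[0.4,0,0],[0.15,0,0],[0,0,0],[0,0,0]], angular=[[0,0,0],[0,0,0],[0,0,0],[0,0,0],[0,0,0],[0,0,0]], hand=[-0.5,-0.5,-0.5,-0.5,-0.5,-0.5])

```text
time_s: 8.42
ee_pos: [576.2, -135.4, 35.8]
ee_rot: [[0.001, 0.194, -0.981], [-0.0, -0.981, -0.194], [-1.0, 0.0, -0.001]]
force: [0.2, 0.1, 0.3]
gripper_width: 0.752
```

arm_command(offset=[[0,0,0],[0,0,0],[0,0,0],[0,0,0],[0,0,0],[0,0,0],[0,0,0],[0,0,0]], angular=[[0,0,0],[0,0,0],[0,0,0],[0,0,0],[0,0,0],[0,0,0],[0,0,0],[0,0,0]], hand=[1,1,1,1,1,1,1,1])

```text
time_s: 9.08
ee_pos: [575.7, -135.4, 35.1]
ee_rot: [[-0.0, 0.193, -0.981], [0.0, -0.981, -0.193], [-1.0, -0.0, 0.0]]
force: [-0.4, 1.1, 1.9]
gripper_width: 0.32
```

Gripped at 28 mm, but shallow. I'll regrasp about 5 mm lower.

arm_command(offset=[[0,0,0],[0,0,0],[0.12,0,0],[0.1,0,0],[0,0,0],[0,0,0]], angular=[[0,0,0],[0,0,0],[0,0,0],[0,0,0],[0,0,0],[0,0,0]], hand=[0,0,0,0,0,0])

```text
time_s: 9.58
ee_pos: [575.5, -135.5, 29.1]
ee_rot: [[-0.001, 0.193, -0.981], [-0.0, -0.981, -0.193], [-1.0, -0.0, 0.001]]
force: [-0.9, -1.1, -0.1]
gripper_width: 0.496
```

arm_command(offset=[[0,0,0],[0,0,0],[0,0,0],[0,0,0],[0,0,0],[0,0,0]], angular=[[0,0,0],[0,0,0],[0,0,0],[0,0,0],[0,0,0],[0,0,0]], hand=[1,1,1,1,1,1])

```text
time_s: 10.08
ee_pos: [575.8, -135.4, 29.6]
ee_rot: [[0.0, 0.193, -0.981], [0.0, -0.981, -0.193], [-1.0, 0.0, -0.0]]
force: [1.1, 0.4, 1.8]
gripper_width: 0.319
```

arm_command(offset=[[-0.08,0,0],[-0.42,0,0],[-0.42,0,0],[-0.42,0,0],[-0.42,0,0],[-0.42,0,0],[0,0,0],[0,0,0]], angular=[[0,0,0],[0,-0.061,0],[0,-0.061,0],[0,-0.061,0],[0,-0.061,0],[0,-0.061,0],[0,0,0],[0,0,0]], hand=[1,1,1,1,1,1,1,1])

```text
time_s: 10.75
ee_pos: [580.9, -134.2, 83.2]
ee_rot: [[-0.232, 0.193, -0.953], [-0.045, -0.981, -0.188], [-0.972, -0.0, 0.236]]
force: [0.0, -0.1, -0.2]
gripper_width: 0.319
```

Run:
```python
from h import *
o=robot.observe(); print(o['time_s'],o['ee_pos'],U(o['ee_pos']),o['ee_rot'],o['force'],o['gripper_width'])
im,p=snap('wrist','w4'); a=cv2.resize(im[:,:,::-1],(400,300)); im,p=snap('top','t4'); b=cv2.resize(im[100:250,170:370,::-1],(400,300),interpolation=cv2.INTER_CUBIC); cv2.imwrite('pics/m4.png',np.hstack([a,b]))
```

```text
10.75 [ 580.88867328 -134.19492413   83.18505145] [-63.1 -98.3  83.2] [[-2.31873168e-01  1.93064531e-01 -9.53394420e-01]
 [-4.51778345e-02 -9.81185957e-01 -1.87704769e-01]
 [-9.71696350e-01 -4.51404096e-04  2.36232934e-01]] [ 0.02748388 -0.06051354 -0.23000669] 0.31891123275645744
```

View pics/m4.png

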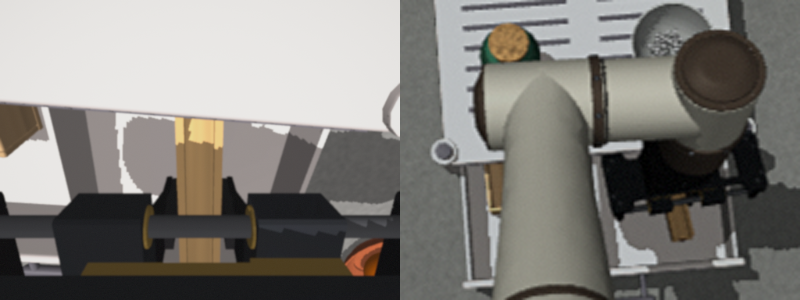

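Run:
```python
from h import *
p=load('t4'); o=robot.observe(); R=o['ee_rot']; t=o['ee_pos']
for h in (3.5-22,3.5,):
  for y in (14,-14):
    X=t+R@np.array([h,y,55.]); u,v=proj(p,X); print(U(X),'crop px',(u-170)*2+400,(v-100)*2)
```

```text
[-112.2 -116.5  113.8] crop px 693.5136408669531 233.9509945195755
[-114.6  -88.6  113.9] crop px 672.1336354310713 237.5680470520295
[-117.4 -116.9   92.5] crop px 691.0955916260252 238.88973563491203
[-119.8  -89.    92.5] crop px 670.1451537171572 242.43955118202518
```

arm_command(offset=[[0,0,0.3],[0,0,0.5],[0,0,0.5],[0,0,0.5],[0,0,0.5],[0,0,0.5],[0,0,0.2],[0,0,0]], angular=[[0,0,0],[0,0,0],[0,0,0],[0,0,0],[0,0,0],[0,0,0],[0,0,0],[0,0,0]], hand=[1,1,1,1,1,1,1,1])

```text
time_s: 11.52
ee_pos: [507.5, -148.9, 102.0]
ee_rot: [[-0.233, 0.192, -0.953], [-0.045, -0.981, -0.187], [-0.971, -0.0, 0.237]]
force: [0.9, 0.4, -1.4]
gripper_width: 0.319
```

arm_command(offset=[[0,0,0.3],[0,0,0.5],[0,0,0.5],[0,0,0.5],[0,0,0.5],[0,0,0.5],[0,0,0.5],[0,0,0.3],[0,0,0],[0,0,0]], angular=[[0,0,0],[0,0,0],[0,0,0],[0,0,0],[0,0,0],[0,0,0],[0,0,0],[0,0,0],[0,0,0],[0,0,0]], hand=[1,1,1,1,1,1,1,1,1,1])

```text
time_s: 12.35
ee_pos: [423.5, -165.6, 123.3]
ee_rot: [[-0.231, 0.193, -0.953], [-0.046, -0.981, -0.188], [-0.972, 0.0, 0.236]]
force: [0.3, 0.4, -0.7]
gripper_width: 0.32
```

Run:
```python
from h import *
o=robot.observe(); print(o['time_s'],U(o['ee_pos']),o['force'],o['gripper_width'],o['joint_pos'])
R=o['ee_rot']; print('far',U(o['ee_pos']+R@np.array([3.5,0,-215.])))
im,p=snap('wrist','w5'); a=cv2.resize(im[:,:,::-1],(400,300)); im,p=snap('top','t5'); b=cv2.resize(im[150:300,170:370,::-1],(400,300),interpolation=cv2.INTER_CUBIC); cv2.imwrite('pics/m5.png',np.hstack([a,b]))
```

```text
12.35 [-222.9 -112.5  123.3] [ 0.28943316  0.36589491 -0.65441768] 0.32033432657744193 [ 0.01646498  0.31263584 -0.42201826  0.04803624 -1.07112176  1.72066722]
far [-15.6 -94.6  69.1]
```

View pics/m5.png

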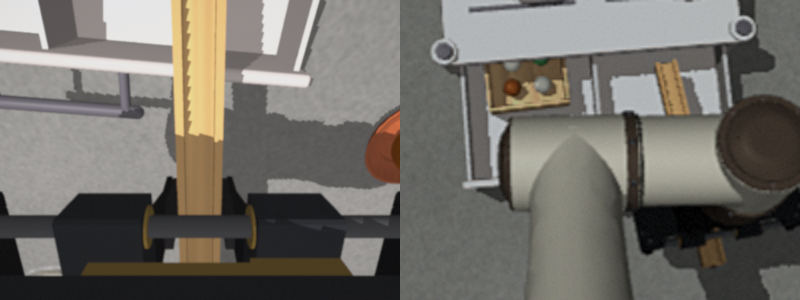

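The far end is clear of the deck edge, at (670,65) in the top crop. Now I'll lift straight up and level.

arm_command(offset=[[-0.4,0,0.12],[-0.7,0,0.18],[-0.8,0,0.2],[-0.8,0,0.2],[-0.8,0,0.2],[-0.8,0,0.2],[-0.6,0,0.15],[-0.4,0,0.1],[0,0,0]], angular=[[0,0,0],[0,0,0],[0,0,0],[0,0,0],[0,0,0],[0,0,0],[0,0,0],[0,0,0],[0,0,0]], hand=[1,1,1,1,1,1,1,1,1])

```text
time_s: 13.2
ee_pos: [423.6, -165.8, 261.4]
ee_rot: [[-0.228, 0.194, -0.954], [-0.047, -0.981, -0.188], [-0.972, 0.001, 0.233]]
force: [-0.7, -0.6, -0.3]
gripper_width: 0.314
```

arm_command(offset=[[0,0,0],[0,0,0],[0,0,0],[0,0,0],[0,0,0],[0,0,0],[0,0,0],[0,0,0],[0,0,0],[0,0,0]], angular=[[0,0.061,0],[0,0.061,0],[0,0.061,0],[0,0.061,0],[0,0.061,0],[0,0,0],[0,0,0],[0,0,0],[0,0,0],[0,0,0]], hand=[1,1,1,1,1,1,1,1,1,1])

```text
time_s: 14.03
ee_pos: [422.4, -165.6, 259.0]
ee_rot: [[-0.002, 0.193, -0.981], [-0.0, -0.981, -0.193], [-1.0, -0.0, 0.001]]
force: [-0.8, -0.2, -0.8]
gripper_width: 0.316
```

Run:
```python
from h import *
o=robot.observe(); print(o['time_s'],o['ee_pos'],U(o['ee_pos']),o['ee_rot'],o['force'],o['gripper_width'],abs(o['qvel']).max())
R=o['ee_rot']; print('far',U(o['ee_pos']+R@np.array([3.5,0,-215.])))
im,p=snap('scene','s6'); cv2.imwrite('pics/m6.png',cv2.resize(im[120:360,100:420,::-1],(800,600),interpolation=cv2.INTER_CUBIC))
```

```text
14.0333 [ 422.43134182 -165.61291675  259.04583441] [-224.  -112.4  259. ] [[-1.50223663e-03  1.93426934e-01 -9.81113533e-01]
 [-5.67017809e-05 -9.81114655e-01 -1.93427068e-01]
 [-9.99998870e-01 -2.34942342e-04  1.48483402e-03]] [-0.7727661  -0.18228631 -0.84454404] 0.3157576052380779 0.004009514552437677
far [ -9.8 -93.8 255.2]
```

View pics/m6.png

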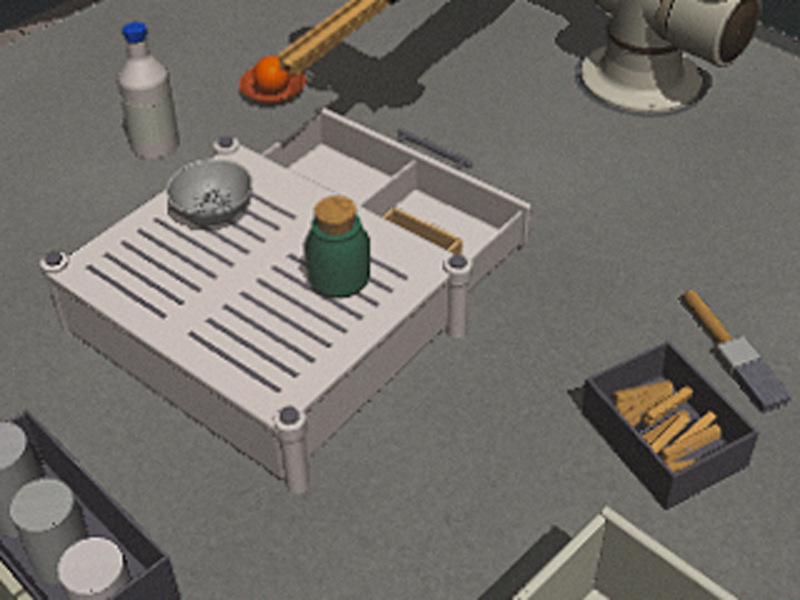

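The rail is held high, with its far end at about (290,65) in the crop. It only overlaps the ball by line of sight, and the drawer is out with everything standing. I'll check that pixel against the expected pose and hand in if they agree.

Run:
```python
from h import *
p=load('s6'); o=robot.observe(); R=o['ee_rot']; t=o['ee_pos']
q=[]
for h in (-18.5,3.5):
  u,v=proj(p,t+R@np.array([h,0,-215.])); q.append(((u-100)*2.5,(v-120)*2.5))
print(np.round(q)); m=np.mean(q,0); print(m,o['gripper_width'],o['force'])
if np.hypot(*(m-[290,65]))<25: print(robot.sign_off())
```

```text
[[286.  56.]
 [288.  71.]]
[287.11051961  63.20862209] 0.32207157645053885 [-0.00295895  0.38658282 -1.03268496]
the job is handed in; nothing more can be done
None
```

The job is handed in at about 14 s of the allowed 56 s. sign_off gave no verdict, so the result is unconfirmed.

**What I did:** I hooked the handle with the shut fingers and pulled the drawer until it stopped moving and the force rose to 24 N. It ended about 0.15 m out by camera. I gripped the rail 55 mm from its near end and regrasped once, about 5 mm deeper. Then I tipped it by about 0.24 rad, with the near end at about 103 mm, and drew it out along its own axis. No force over about 1.5 N showed on the way. Last, I lifted it and levelled it.

**Last checks:**
- **Rail position:** its underside is about 255 mm above the table, roughly 145 mm above the deck, and it is level. The far end appeared within about 3 pixels of where it should be in the enlarged crop.
- **Grip:** the opening is 28 mm, which matches the rail's width, and the arm is still with an outside force of about 1 N.
- **Other things:** the drawer is out and the jar, bowl, detergent, saucer, pegs and brush look undisturbed. In the last view into the crate, taken just after the rail was drawn out, three marbles showed and the deck hid the rest of the crate; the first close view had shown all four. No check failed or disagreed.

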